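# Hang the loaded parts carrier level on its stand

### The job

Hang the loaded three-bay carrier on the stand's peg by whichever hole makes it hang level with the load as it lies today. Lift it, slide that hole over the peg from its tip, press the plate back against the black sprung ring in front of the orange collar with about 10 N (gently: never 22 N), then lower it onto the peg and let it hang free. Let nothing fall out of the bays, and leave the tweezers and the flush cutters where they lie.

Things in the scene. Friction and masses are not known exactly. Their poses are not given: they have to be found in the camera images.
- carrier: Loose carrier, 0.1 to 0.15 kg empty, balanced about its middle. Origin: centre of its underside; z up, y along its length, x across. Blue tray 63 (x) x 183 (y) x 22 mm: three bays 57 x 57 mm centred at y = -60, 0, +60 mm, floor 3 mm thick; 4 mm end straps (191 mm over them) hold it under an upright aluminium hanger plate. Loads reach up to z = 41 mm
- plate_mid (a point): Centre of the carrier's hanger plate, 97 mm above the underside, axes as the carrier's. Plate: in the plane x = 0, 8 mm thick (x), 183 mm long (y), 70 mm high (top edge 35 mm above this point). Five 16 mm round holes run through it along x, 28 mm apart, centres 15 mm below this point; the 40 mm below the top edge are solid, to be grasped across its 8 mm from above, over any hole
- hole_1 (a point): centre of hole 1 of the hanger plate (carrier y = -56 mm, z = 82 mm)
- hole_2 (a point): centre of hole 2 of the hanger plate (carrier y = -28 mm, z = 82 mm)
- hole_3 (a point): centre of hole 3 of the hanger plate (carrier y = 0 mm, z = 82 mm)
- hole_4 (a point): centre of hole 4 of the hanger plate (carrier y = 28 mm, z = 82 mm)
- hole_5 (a point): centre of hole 5 of the hanger plate (carrier y = 56 mm, z = 82 mm)
- solder_spool_center (a point): centre of the loose spool of solder wire, white flanges, 54 mm across, 38 mm high, 0.24 kg: by far the heaviest load; it stands in one of the three bays, a different one each time
- flux_tin_center (a point): centre of the loose round tin with an orange lid, 50 mm across, 18 mm high, 0.04 kg, in another bay
- heatsink_center (a point): centre of the loose finned heatsink, 26 x 32 x 14 mm, 0.04 kg, in the remaining bay (free to slide a little there)
- stand: Hanging stand, fixed to the bench (a black power supply 170 mm high stands between it and the carrier). Origin: on the bench under its post; z up. Base plate 150 mm wide, 10 high (x = -90 to +30 mm), a post 16 mm thick and 154 mm high at x = 0, and a level round peg 8 mm thick from the post along -x (toward the robot), axis at z = 150 mm. Clamped on the peg: an orange collar 22 mm across
- peg_tip (a point): Very tip of the peg, on its axis; axes as the stand's: the peg runs from here along +x, first a ball 11 mm across, and the post stands 115 mm on. The black ring's front face lies 43 to 68 mm from this tip, differently each time and not reported: feel or see it. A hole's top rests on the peg with the hole's centre 4 mm below the peg's axis
- spring_ring (a joint): how far the black ring (20 mm across, 6 mm thick) on the peg is pressed back toward the orange collar behind it, m: 0 free, 0.004 against its hard stop; a spring of 3 N per mm pushes it out toward the peg's tip, so 10 N presses it 3.3 mm
- tweezers_1: loose steel tweezers, 14 x 119 x 9 mm, lying on the bench; to be left alone
- flush_cutters: loose red-handled flush cutters, 37 x 130 x 10 mm, lying on the bench; to be left alone

How it is judged:
On the way, in this order (a step that is already met when the one before it is completed fails the run):
1. the carrier is lifted clear of the bench by 30 mm (height (world z) of plate_mid above 0.127 m), for 0.1 s.
2. a hole of the hanger plate is threaded over the peg, past its ball tip (((y of hole_1 in the frame of stand between -0.008 and 0.008 m and z of hole_1 in the frame of stand between 0.138 and 0.162 m and x of hole_1 in the frame of stand between -0.104 and -0.035 m) or (y of hole_2 in the frame of stand between -0.008 and 0.008 m and z of hole_2 in the frame of stand between 0.138 and 0.162 m and x of hole_2 in the frame of stand between -0.104 and -0.035 m) or (y of hole_3 in the frame of stand between -0.008 and 0.008 m and z of hole_3 in the frame of stand between 0.138 and 0.162 m and x of hole_3 in the frame of stand between -0.104 and -0.035 m) or (y of hole_4 in the frame of stand between -0.008 and 0.008 m and z of hole_4 in the frame of stand between 0.138 and 0.162 m and x of hole_4 in the frame of stand between -0.104 and -0.035 m) or (y of hole_5 in the frame of stand between -0.008 and 0.008 m and z of hole_5 in the frame of stand between 0.138 and 0.162 m and x of hole_5 in the frame of stand between -0.104 and -0.035 m))), for 0.05 s.
3. threaded on the peg, the carrier presses the sprung ring back by more than 2.5 mm (7.5 N) for 0.2 s (value of joint spring_ring above 0.0025 m and ((y of hole_1 in the frame of stand between -0.008 and 0.008 m and z of hole_1 in the frame of stand between 0.138 and 0.162 m and x of hole_1 in the frame of stand between -0.09 and -0.035 m) or (y of hole_2 in the frame of stand between -0.008 and 0.008 m and z of hole_2 in the frame of stand between 0.138 and 0.162 m and x of hole_2 in the frame of stand between -0.09 and -0.035 m) or (y of hole_3 in the frame of stand between -0.008 and 0.008 m and z of hole_3 in the frame of stand between 0.138 and 0.162 m and x of hole_3 in the frame of stand between -0.09 and -0.035 m) or (y of hole_4 in the frame of stand between -0.008 and 0.008 m and z of hole_4 in the frame of stand between 0.138 and 0.162 m and x of hole_4 in the frame of stand between -0.09 and -0.035 m) or (y of hole_5 in the frame of stand between -0.008 and 0.008 m and z of hole_5 in the frame of stand between 0.138 and 0.162 m and x of hole_5 in the frame of stand between -0.09 and -0.035 m))), for 0.2 s.
At the end, for the whole second after the job is handed in: The carrier hangs from the stand's peg by one of its holes, at rest and let go, level to within 0.12 rad (7 degrees), the plate still at the back part of the peg (hole centre less than 90 mm from the post axis), and all three loads lie in the carrier's bays (((y of hole_1 in the frame of stand between -0.008 and 0.008 m and z of hole_1 in the frame of stand between 0.138 and 0.154 m and x of hole_1 in the frame of stand between -0.09 and -0.035 m) or (y of hole_2 in the frame of stand between -0.008 and 0.008 m and z of hole_2 in the frame of stand between 0.138 and 0.154 m and x of hole_2 in the frame of stand between -0.09 and -0.035 m) or (y of hole_3 in the frame of stand between -0.008 and 0.008 m and z of hole_3 in the frame of stand between 0.138 and 0.154 m and x of hole_3 in the frame of stand between -0.09 and -0.035 m) or (y of hole_4 in the frame of stand between -0.008 and 0.008 m and z of hole_4 in the frame of stand between 0.138 and 0.154 m and x of hole_4 in the frame of stand between -0.09 and -0.035 m) or (y of hole_5 in the frame of stand between -0.008 and 0.008 m and z of hole_5 in the frame of stand between 0.138 and 0.154 m and x of hole_5 in the frame of stand between -0.09 and -0.035 m)) and angle between carrier's own z axis and vertical below 0.12 rad and contact force between carrier and stand above 2 N and linear speed of carrier below 0.03 m/s and angular speed of carrier below 0.25 rad/s and z of solder_spool_center in the frame of carrier between 0 and 0.045 m and z of flux_tin_center in the frame of carrier between 0 and 0.045 m and z of heatsink_center in the frame of carrier between 0 and 0.045 m); the robot touches nothing.
It fails at once if the carrier bears on the stand with more than 22 N (contact force between carrier and stand above 22 N).
It fails at once if a load leaves the carrier (z of any of solder_spool_center, flux_tin_center, heatsink_center in the frame of carrier above 0.06 m or z of any of solder_spool_center, flux_tin_center, heatsink_center in the frame of carrier below -0.01 m).
It fails at once if the tweezers or the flush cutters are moved by more than 30 mm (distance of any of tweezers_1, flush_cutters from where it was at the start of the episode above 0.03 m).
It also fails if it takes over 58 s, if anything falls off the work surface, if the arm or the gripper's body presses on something with over 40 N, if the wrist force passes 120 N, or if a joint passes its speed limit or range.

### The arm

A 6-joint arm with a two-finger parallel gripper is mounted at the origin on a cart in front of the work surface, level with it; the furniture and walls round the work are solid. World frame = base frame: x ahead of the robot, y to its left, z up, the work surface at z = 0. Lengths are in m, angles in rad, forces in N, time in s.
With the tool pointing down it reaches from about 0.325 to 0.775 m from the base axis. Payload 9.3 kg.
Tool frame: the origin (TCP) lies midway between the tips of the shut fingers; the grasp point (between the pads) lies 19 mm behind it (manip.tcp_to_grasp is the distance from the TCP to the grasp point, in m); z points along the fingers, y is the line along which they close (so a half turn about z gives the same grasp; the last joint's range is limited). The gripper opens to 85 mm and grips with 20 to 120 N. Pads are 22 mm wide; open, the fingers measure 114 mm over their backs; the gripper's body (76 mm by 85 mm) begins 54 mm behind the grasp point. The pads swing forward as they close: fully open they stand 13 mm farther back than shut.
Start: joints at [-1.49, 0.259, 0.021, 1.334, 0, 1.418], TCP at [0.127, -0.535, 0.231] pointing down, gripper open.
Joint ranges: [-3.04, 3.04], [-0.91, 1.82], [-1.04, 1.36], [-1.92, 1.95], [-1.52, 1.45], [-3.14, 3.14]. Speed limits (rad/s): [2.22, 2.22, 2.79, 3.14, 3.14, 3.14].

### API

Orientations are given as a unit quaternion [x, y, z, w].
In Python, from cell import manip gives the robot as it stands. Calls block until the motion is done:
- manip.move_ptp(position, orientation): joint-space move of the TCP to a pose.
- manip.move_l(position, orientation=None, speed=0.15, until_force=None): straight line of the TCP; orientation=None keeps the orientation; speed is the mean speed in m/s. With until_force (N) it stops when the force on the tool has changed by that much, and returns True; else False.
- manip.goto_joints(angles): joint-space move.
- manip.ungrasp() and manip.close_gripper(strength=None): open the fingers fully, or close them until they stop; strength is the grip in N (None keeps the last).
- manip.sleep(seconds).
- manip.solve_ik(position, orientation): joint angles nearest the present ones, or None.
- manip.observe(): the state.
- manip.get_image(name): name is "scene" or "top" or "wrist"; returns the picture (420x560x3 uint8, red, green, blue); there is no depth.
- manip.calibration(name): a dict with "fx", "fy", "cx", "cy" (pixels), "distortion" ([k1, k2, p1, p2, k3] as OpenCV has them; the pictures are not rectified), "view" (4x4, takes a point from world to camera coordinates). Camera axes: x right, y up, looking along -z (the intrinsics and any distortion apply to the point x, -y, -z); pixel columns grow to the right and rows downward; lengths in m; the calibration is good to about 2 mm. A picture is of the moment at which its call begins: read the wrist's pose just before it. calibration takes no time and is no camera call; for the wrist camera it gives the pose at the moment of the call.
A pose or a line that the arm cannot do raises manip.IKError and nothing moves.
- manip.hand_in(): hands the job in; it is judged then, once.
Trained networks look in the newest picture that a camera, given by its name, has taken for a name from the list of things; names that differ only in an ending like _2 or _b are one class to them, and where a whole thing is asked for, a point or a joint stands for the part that bears it (a point fixed in the world has none). Each returns a list of dicts, best first, with "confidence" (0 to 1); they miss things now and then, are a little off and sometimes report something else, mostly with a low value. They report only what shows in the picture. A call takes as long as a camera call.
- manip.look_for(camera, query): "extent" ([left, top, right, bottom] in pixels, round what is visible of it).
The state is a dict: "clock": time; "joint_positions": joint angles; "joint_vel": joint speeds; "tau": joint torques, N m; "tool_pos": TCP position; "eef_rot": TCP orientation; "force": force on the tool from outside, world axes, zero at the start; "wrist_torque": the same for the moment, N m; "finger_gap": opening from 0.0 (shut) to 1.0 (fully open); "grip_force": force on a finger pad.
Only numpy, scipy, OpenCV 4.12 (cv2) and the standard library are available. Lean on these libraries where they do the work, as an engineer would, in place of code of your own. Each camera call takes 0.05 s, during which the arm holds its last target. There are 200 camera calls.

## Working session

There is one attempt and no reset: what is moved stays moved. The work goes in short steps, each a Python script; the robot and the scene stay as the last script left them, time stands still between calls to the robot, and variables do not carry over. Pictures are saved under pics/ and viewed, at most 10 in all, crops included, and the job is handed in when it is done.

```bash
mkdir -p pics; ls; python3 - <<'E'
from cell import manip
import cv2,numpy as np
ims=[]
for c in ["scene","top"]:
    im=manip.get_image(c); cv2.imwrite(f"pics/{c}0.png",im[:,:,::-1])
    for q in ["carrier","stand","peg_tip","plate_mid","solder_spool_center","flux_tin_center","heatsink_center","spring_ring","tweezers_1","flush_cutters"]:
        print(c,q,[(np.round(d["extent"]).tolist(),round(d["confidence"],2)) for d in manip.look_for(c,q)[:2]])
    k=manip.calibration(c);print({a:np.round(b,4).tolist() for a,b in k.items()})
print(manip.observe())
E
```

```text
pics
scene carrier [([311.0, 244.0, 369.0, 325.0], 0.85)]
scene stand []
scene peg_tip [([312.0, 243.0, 365.0, 322.0], 0.19)]
scene plate_mid [([311.0, 247.0, 364.0, 323.0], 0.76)]
scene solder_spool_center [([341.0, 292.0, 356.0, 318.0], 0.57)]
scene flux_tin_center [([316.0, 278.0, 335.0, 293.0], 0.57)]
scene heatsink_center [([342.0, 293.0, 356.0, 319.0], 0.23)]
scene spring_ring []
scene tweezers_1 [([220.0, 236.0, 244.0, 250.0], 0.47)]
scene flush_cutters []
{'fx': 426.5166, 'fy': 426.5166, 'cx': 282.9615, 'cy': 211.0868, 'distortion': [-0.1227, 0.0, 0.0, 0.0, 0.0], 'view': [[0.801, -0.5983, -0.0223, -0.4303], [0.2879, 0.3522, 0.8905, -0.2539], [-0.5249, -0.7197, 0.4544, -1.1708], [0.0, 0.0, 0.0, 1.0]]}
top carrier [([351.0, 231.0, 424.0, 264.0], 0.95)]
top stand [([190.0, 165.0, 252.0, 214.0], 0.77), ([123.0, 214.0, 158.0, 247.0], 0.4)]
top peg_tip [([192.0, 164.0, 247.0, 216.0], 0.6)]
top plate_mid [([347.0, 230.0, 424.0, 262.0], 0.86)]
top solder_spool_center [([394.0, 245.0, 408.0, 259.0], 0.58)]
top flux_tin_center [([359.0, 241.0, 372.0, 251.0], 0.44)]
top heatsink_center 
[... 418 characters left out ...]
'clock': 1.1, 'joint_positions': array([-1.48955989e+00,  2.58591967e-01,  2.15038564e-02,  1.33370837e+00,
        1.09228677e-05,  1.41817866e+00]), 'joint_vel': array([ 0.00053872, -0.00018685, -0.00011429,  0.00044816,  0.00033155,
        0.00023842]), 'tau': array([-1.61273687e-05, -5.55404127e+01,  3.44732881e+01,  1.70895655e-03,
       -2.43199693e-04, -5.69392725e-06]), 'tool_pos': array([ 0.12743939, -0.53502693,  0.23128461]), 'eef_rot': array([9.93171817e-01, 1.16660799e-01, 5.46060770e-06, 1.20609708e-07]), 'force': array([-0.35495801,  0.63084698, -0.19614565]), 'wrist_torque': array([ 0.00446438, -0.01723965,  0.0045053 ]), 'grip_force': 0.0, 'finger_gap': 0.9990496135740491}
```

```bash
python3 - <<'E'
import cv2,numpy as np
t=cv2.imread("pics/top0.png");s=cv2.imread("pics/scene0.png")
a=cv2.resize(t[145:285,110:440],(792,336),interpolation=cv2.INTER_CUBIC)
cv2.imwrite("pics/a.png",a)
cv2.imwrite("pics/b.png",cv2.resize(s[140:340,170:430],None,fx=3,fy=3,interpolation=cv2.INTER_CUBIC))
E
```

```text
(no output)
```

View pics/a.png

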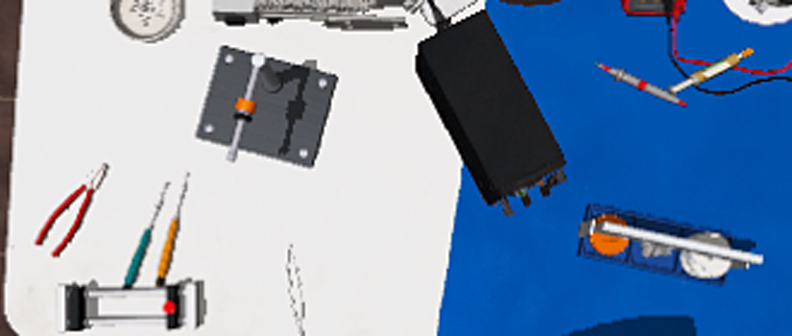

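View pics/b.png

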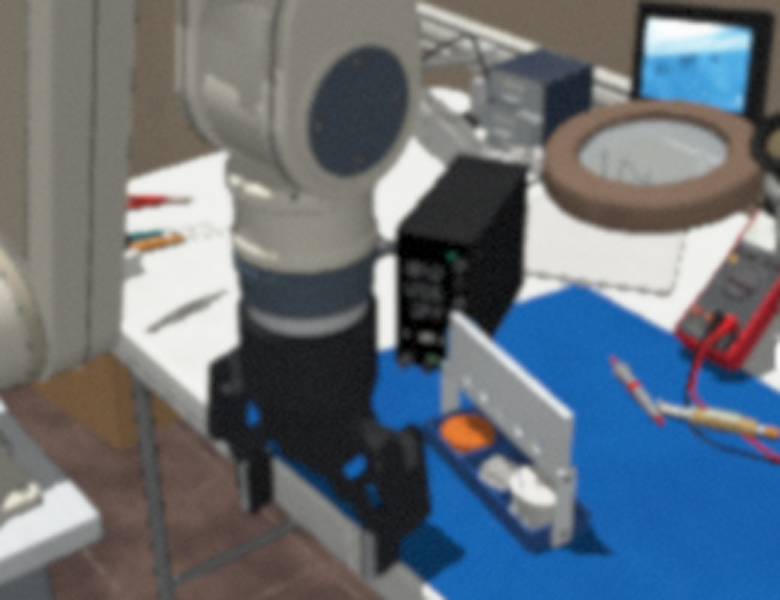

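```bash
cat > h.py <<'E'
from cell import manip
import cv2,numpy as np
from scipy.spatial.transform import Rotation as R
from scipy.optimize import least_squares
def KD(k): return np.array([[k["fx"],0,k["cx"]],[0,k["fy"],k["cy"]],[0,0,1.]]),np.array(k["distortion"])
def ray(k,uv):
    K,D=KD(k); p=cv2.undistortPoints(np.array(uv,float).reshape(1,1,2),K,D)[0,0]
    V=np.array(k["view"]); Rm=V[:3,:3]
    return -Rm.T@V[:3,3], Rm.T@np.array([p[0],-p[1],-1])
def at_z(k,uv,z):
    o,d=ray(k,uv); return o+d*(z-o[2])/d[2]
def proj(k,P):
    K,D=KD(k);V=np.array(k["view"]);c=np.atleast_2d(P)@V[:3,:3].T+V[:3,3]
    return cv2.projectPoints((c*[1,-1,-1]).reshape(-1,1,3),np.zeros(3),np.zeros(3),K,D)[0][:,0]
def down(yaw): # tool down; tool y axis (closing) at world angle yaw
    c,s=np.cos(yaw),np.sin(yaw)
    return R.from_matrix(np.array([[s,c,0],[-c,s,0],[0,0,-1]])).as_quat()
E
python3 - <<'E'
from h import *
k=manip.calibration("top")
f=lambda u,v,z: print(np.round(at_z(k,(110+u/2.4,145+v/2.4),z),4))
for a in [(603,227,.132),(762,260,.132),(232,158,.15),(244,105,.158),(258,60,.154),(607,237,.021),(707,255,.041),(655,245,.02)]: f(*a)
for c in [(470,190),(418,42),(565,160),(490,10)]: f(*c,.17)
k=manip.calibration("wrist");V=k["view"];print(np.round(V,3), -V[:3,:3].T@V[:3,3],k["fx"],k["cx"],k["cy"])
o=manip.observe();print(R.from_quat(o["eef_rot"]).as_matrix().round(3)); print(R.from_quat(down(-1.33)).as_matrix().round(3))
E
```

```text
[ 0.4736 -0.2616  0.132 ]
[ 0.4417 -0.4418  0.132 ]
[0.5361 0.1502 0.15  ]
[0.5938 0.1385 0.158 ]
[0.6448 0.1259 0.154 ]
[ 0.4664 -0.2896  0.021 ]
[ 0.4475 -0.4071  0.041 ]
[ 0.4583 -0.349   0.02  ]
[ 0.5075 -0.1094  0.17  ]
[ 0.6672 -0.049   0.17  ]
[ 0.5431 -0.2115  0.17  ]
[ 0.7054 -0.1267  0.17  ]
[[ 0.234 -0.972  0.    -0.55 ]
 [ 0.918  0.221 -0.328  0.043]
 [ 0.319  0.077  0.945 -0.379]
 [ 0.     0.     0.     1.   ]] [ 0.2098758  -0.51546568  0.37240517] 334.52325718704026 272.1204526854997 208.2576651938337
[[ 0.973  0.232  0.   ]
 [ 0.232 -0.973  0.   ]
 [ 0.     0.    -1.   ]]Traceback (most recent call last):
  File "<stdin>", line 7, in <module>
  File "h.py", line 17, in down
    return R.from_matrix(np.array([[s,c,0],[-c,s,0],[0,0,-1]])).as_quat()
           ~~~~~~~~~~~~~^^^^^^^^^^^^^^^^^^^^^^^^^^^^^^^^^^^^^^^
  File "scipy/spatial/transform/_rotation.pyx", line 1143, in scipy.spatial.transform._rotation.Rotation.from_matrix
ValueError: Non-positive determinant (left-handed or null coordinate frame) in rotation matrix 0: [[-0.97114838  0.23847605  0.        ]
 [-0.23847605 -0.97114838  0.        ]
 [ 0.          0.         -1.        ]].
```

```bash
sed -i 's/\[\[s,c,0\],\[-c,s,0\],\[0,0,-1\]\]/[[-s,c,0],[c,s,0],[0,0,-1]]/' h.py
python3 - <<'E'
from h import *
import pickle
K={}
def shot(n):
    k=manip.calibration("wrist"); im=manip.get_image("wrist"); K[n]=k; cv2.imwrite(f"pics/{n}.png",im[:,:,::-1])
manip.move_ptp([0.56,0.094,0.25],down(-0.22)); manip.sleep(.3); shot("peg"); print(manip.observe()["clock"])
manip.move_ptp([0.445,-0.40,0.24],down(-0.22)); manip.sleep(.3); shot("car"); o=manip.observe();print(o["clock"],o["joint_positions"].round(2),o["force"])
pickle.dump(K,open("K.pkl","wb"))
a=np.hstack([cv2.imread("pics/peg.png"),cv2.imread("pics/car.png")]); cv2.imwrite("pics/ab.png",cv2.resize(a,(800,300)))
E
```

```text
4.1417
6.3333 [-0.87  0.34  0.16  1.39  0.    0.92] [-0.1120581  -0.17115174 -0.30976028]
```

View pics/peg.png

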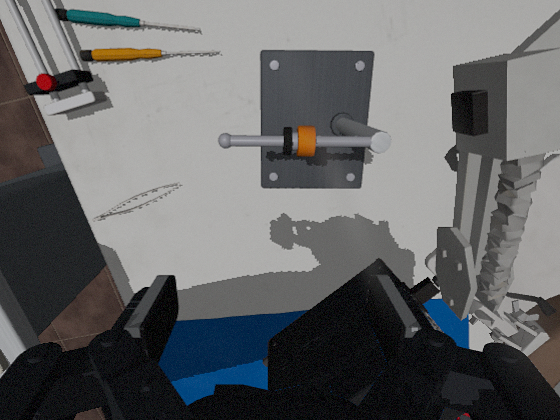

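View pics/car.png

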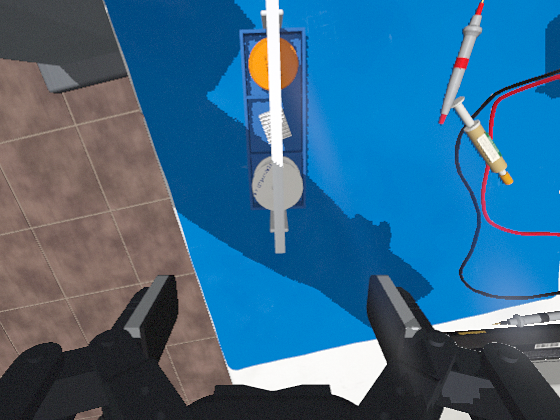

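```bash
python3 - <<'E'
import cv2,numpy as np
p=cv2.imread("pics/peg.png");c=cv2.imread("pics/car.png")
a=cv2.resize(p[115:170,210:400],None,fx=4,fy=4,interpolation=cv2.INTER_NEAREST)
b=cv2.resize(np.rot90(c[0:260,255:295]).copy(),None,fx=3,fy=3,interpolation=cv2.INTER_NEAREST)
w=np.zeros((a.shape[0]+b.shape[0]+10,800,3),np.uint8);w[:a.shape[0],:a.shape[1]]=a;w[a.shape[0]+10:,:b.shape[1]]=b
cv2.imwrite("pics/z.png",w)
g=cv2.cvtColor(p,6); print([g[128:156,x].tolist() for x in (245,265,335)]); print(g[141,280:322].tolist(), g[141,214:240].tolist())
g=cv2.cvtColor(c,6); print([(y,g[y,258:296].tolist()) for y in (60,150,240)]); print(g[240:262,280].tolist())
E
```

```text
[[173, 172, 173, 172, 175, 177, 164, 110, 120, 132, 141, 149, 169, 152, 136, 125, 111, 90, 124, 179, 174, 174, 175, 174, 174, 173, 172, 173], [75, 79, 74, 75, 75, 74, 73, 84, 122, 133, 139, 148, 159, 152, 136, 127, 115, 97, 66, 78, 78, 75, 77, 77, 76, 74, 77, 72], [69, 69, 72, 71, 67, 56, 44, 71, 103, 127, 135, 137, 144, 148, 138, 128, 121, 112, 85, 70, 74, 79, 77, 74, 71, 45, 50, 52]]
[153, 152, 154, 135, 11, 26, 22, 23, 22, 29, 32, 27, 104, 152, 155, 152, 152, 136, 93, 115, 118, 116, 118, 116, 118, 115, 121, 120, 119, 122, 121, 121, 120, 120, 118, 101, 113, 150, 149, 148, 145, 143] [174, 171, 176, 163, 127, 117, 131, 140, 143, 145, 147, 145, 140, 131, 127, 117, 123, 151, 149, 149, 150, 149, 149, 151, 148, 152]
[(60, [177, 176, 175, 171, 174, 177, 168, 155, 165, 198, 237, 255, 254, 253, 254, 254, 254, 253, 253, 253, 255, 240, 154, 110, 111, 118, 117, 118, 117, 118, 117, 114, 116, 114, 113, 114, 116, 108]), (150, [67, 63, 64, 71, 65, 62, 58, 69, 61, 59, 65, 59, 56, 208, 255, 255, 255, 255, 255, 255, 254, 255, 255, 252, 210, 96, 89, 65, 54, 64, 55, 61, 57, 61, 54, 61, 53, 60]), (240, [67, 60, 62, 61, 61, 61, 60, 59, 65, 62, 61, 58, 58, 58, 59, 58, 91, 145, 175, 171, 170, 172, 169, 168, 169, 172, 152, 80, 59, 65, 66, 65, 64, 61, 58, 58, 61, 58])]
[169, 169, 169, 168, 169, 169, 168, 168, 167, 167, 167, 168, 162, 111, 54, 60, 59, 65, 58, 59, 58, 57]
```

View pics/z.png

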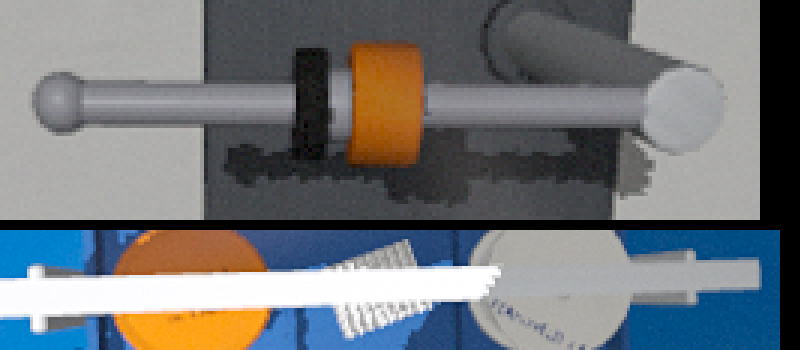

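```bash
python3 - <<'E'
from h import *
import pickle
K=pickle.load(open("K.pkl","rb"))
k=K["peg"]; b=at_z(k,(224.7,140.2),.15); m=at_z(k,(335,140.5),.15); post=at_z(k,(380.3,141.5),.154); r=at_z(k,(283.3,140.4),.15)
m2=at_z(k,(250,140.25),.15)
d=(m-b)[:2]; d/=np.linalg.norm(d); tip=b[:2]-.0055*d
dp=(post-b)[:2]
print("tip",tip,"ang",np.arctan2(*d[::-1]),np.arctan2(*dp[::-1]),"ring from tip",(r[:2]-tip)@d,"post",(post[:2]-tip)@d,(post[:2]-tip)@[-d[1],d[0]])
k=K["car"]; p=[at_z(k,uv,.132) for uv in [(273.2,60),(276.6,150),(279.6,240),(279.9,252.6)]]
e=(p[0]-p[2])[:2]; e/=np.linalg.norm(e); end=p[3][:2]; c=end+e*.0915
print("plate y ang",np.arctan2(*e[::-1])-np.pi/2,"p",np.round(p,4),"end",end,"centre",c, "mid off line",(p[1]-p[2])[:2]@[-e[1],e[0]])
s=at_z(k,(278,184),.041);print("spool off",(s[:2]-c)@e,"grasp28",c-.028*e)
t=manip.calibration("top")
print("top cam check tip",proj(t,[*tip,.15]),"plate ends",proj(t,[[*end,.132],[*(end+.183*e),.132]]))
E
```

```text
tip [0.53325644 0.15313518] ang -0.22109137214638566 -0.22178390154460711 ring from tip 0.047258102421196074 post 0.11516984370002196 -7.594960300234132e-05
plate y ang -0.1771632797392786 p [[ 0.469  -0.2969  0.132 ]
 [ 0.4583 -0.3574  0.132 ]
 [ 0.4453 -0.4295  0.132 ]
 [ 0.4431 -0.4407  0.132 ]] end [ 0.44313063 -0.44073665] centre [ 0.45925641 -0.35066884] mid off line -0.00014938494900589106
spool off -0.05735743207655877 grasp28 [ 0.45432175 -0.37823058]
top cam check tip [[205.48327707 211.88611541]] plate ends [[427.10783426 252.80077819]
 [360.88110662 238.90867532]]
```

```bash
python3 - <<'E'
from h import *
q=down(-0.177); g=np.array([.4543,-.3782])
manip.move_ptp([*g,.18],q); print(manip.move_l([*g,.099],speed=.08,until_force=8))
manip.close_gripper(60); manip.sleep(.2); o=manip.observe(); print(o["clock"],o["finger_gap"],o["grip_force"],o["tool_pos"],o["force"])
manip.move_l([*g,.15],speed=.06); manip.move_l([*g,.30],speed=.15)
tip=np.array([.53326,.15314]); d=np.array([np.cos(-.2214),np.sin(-.2214)])
pre=tip-.045*d
manip.move_l([*pre,.30],down(-.2214),speed=.18); manip.sleep(.2)
manip.move_l([*pre,.167],speed=.1); manip.sleep(.3)
o=manip.observe(); print(o["clock"],o["finger_gap"],o["tool_pos"],o["force"],o["wrist_torque"])
w=manip.get_image("wrist");s=manip.get_image("scene")
print(manip.look_for("wrist","carrier")[:1])
cv2.imwrite("pics/w2.png",np.hstack([w,cv2.resize(s,None,fx=1,fy=1)])[:,:,::-1])
cv2.imwrite("pics/w2s.png",cv2.resize(np.hstack([w,s])[:,:,::-1],(800,300),interpolation=cv2.INTER_AREA))
E
```

```text
False
8.7583 0.08720331063131469 59.40510839223862 [ 0.45435566 -0.37826689  0.09913452] [-1.17540605  0.32914158  2.17092178]
16.0583 0.08420784590184581 [0.48941671 0.16302013 0.16719188] [ 0.36229379 -0.40163551 -5.56949466] [0.03410843 0.01909701 0.00659294]
[]
```

View pics/w2s.png

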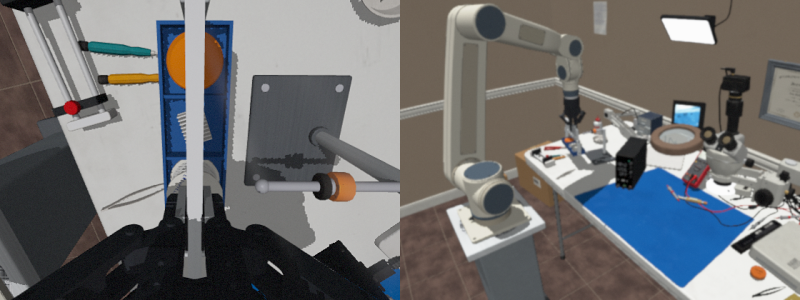

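```bash
python3 - <<'E'
from h import *
tip=np.array([.53326,.15314]); d=np.array([np.cos(-.2214),np.sin(-.2214)])
for s in (-.008,.005,.015,.032):
    h=manip.move_l([*(tip+s*d),.167],speed=.04,until_force=3); o=manip.observe()
    print(s,h,o["clock"],((o["tool_pos"][:2]-tip)@d).round(4),o["force"].round(2),o["wrist_torque"].round(3))
    if h: break
E
```

```text
-0.008 False 17.2833 -0.0082 [ 0.39  1.1  -4.64] [-0.016 -0.026  0.019]
0.005 False 17.7583 0.0051 [ 0.1   0.74 -3.62] [-0.014 -0.025  0.014]
0.015 False 18.1583 0.0152 [ 0.31 -0.08 -5.31] [-0.021 -0.021  0.045]
0.032 False 18.7333 0.032 [ 0.62  0.08 -4.81] [-0.018  0.045 -0.027]
```

```bash
python3 - <<'E'
from h import *
tip=np.array([.53326,.15314]); d=np.array([np.cos(-.2214),np.sin(-.2214)])
def F():
    v=[]
    for _ in range(6): v.append(manip.observe()["force"][:2]@d); manip.sleep(.02)
    return np.mean(v)
manip.move_l([*(tip+.038*d),.167],speed=.03,until_force=4); manip.sleep(.2)
f0=F(); s=.038; L=[]
while s<.054:
    s+=.0005 if L and L[-1][1]<-2 else .001
    manip.move_l([*(tip+s*d),.167],speed=.02); f=F()-f0
    L.append((round(s,4),round(f,2)))
    if f<-9.3: break
manip.sleep(.4); o=manip.observe(); print(f0,L,F()-f0,o["clock"],o["force"].round(2),((o["tool_pos"][:2]-tip)@d).round(4))
E
```

```text
0.07488006641435413 [(0.039, np.float64(-0.34)), (0.04, np.float64(-0.39)), (0.041, np.float64(0.15)), (0.042, np.float64(-0.13)), (0.043, np.float64(-0.5)), (0.044, np.float64(-2.24)), (0.0445, np.float64(-4.18)), (0.045, np.float64(-5.31)), (0.0455, np.float64(-5.85)), (0.046, np.float64(-6.74)), (0.0465, np.float64(-7.41)), (0.047, np.float64(-8.76)), (0.0475, np.float64(-9.49))] -9.270900963648097 24.3333 [-8.81  1.01  0.18] 0.0463
```

```bash
python3 - <<'E'
from h import *
tip=np.array([.53326,.15314]); d=np.array([np.cos(-.2214),np.sin(-.2214)])
P=lambda t:print(t,(lambda o:(round(o["clock"],2),o["force"].round(2),o["wrist_torque"].round(3),o["tool_pos"].round(4)))(manip.observe()))
manip.move_l([*(tip+.0479*d),.167],speed=.02); manip.sleep(.5); P("press")
manip.move_l([*(tip+.0425*d),.167],speed=.02); manip.sleep(.3); P("back")
z=.167
while z>.160:
    z-=.0005; manip.move_l([*(tip+.0425*d),z],speed=.01); manip.sleep(.05)
    f=np.mean([(manip.observe()["force"][2],manip.sleep(.02))[0] for _ in range(4)]); print(round(z,4),round(f,2))
    if f>-.3: break
P("low")
w=manip.get_image("wrist");cv2.imwrite("pics/w3.png",w[:,:,::-1])
E
```

```text
press (25.18, array([-10.11,   1.95,   0.09]), array([ 0.423,  2.231, -0.051]), array([0.5786, 0.1429, 0.1669]))
back (25.9, array([ 0.02,  0.22, -4.84]), array([ 0.011, -0.022, -0.024]), array([0.575 , 0.1437, 0.167 ]))
0.1665 -4.15
0.166 -4.57
0.1655 -4.41
0.165 -3.76
0.1645 -4.3
0.164 -4.09
0.1635 -3.83
0.163 -4.3
0.1625 -4.67
0.162 -3.95
0.1615 -4.16
0.161 -3.69
0.1605 -0.06
low (30.67, array([-1.98,  0.09,  0.16]), array([-0.057,  0.168,  0.043]), array([0.5748, 0.1438, 0.1607]))
```

View pics/w3.png

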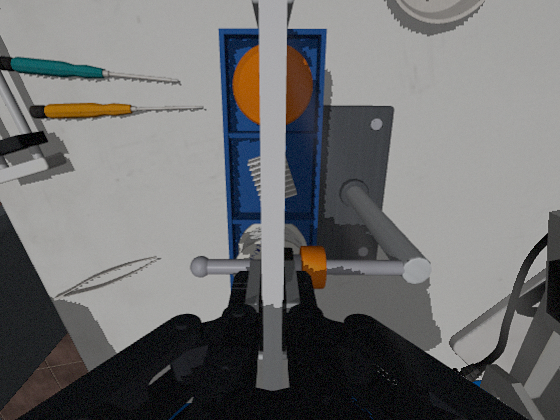

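```bash
python3 - <<'E'
from h import *
tip=np.array([.53326,.15314]); d=np.array([np.cos(-.2214),np.sin(-.2214)])
P=lambda t:print(t,(lambda o:(round(o["clock"],2),o["force"].round(2),o["wrist_torque"].round(3),o["tool_pos"].round(4)))(manip.observe()))
manip.move_l([*(tip+.0425*d),.1635],speed=.02); manip.move_l([*(tip+.032*d),.1635],speed=.02,until_force=4); manip.sleep(.2);P("fwd")
z=.162
while z>.157:
    z-=.0003; manip.move_l([*(tip+.032*d),z],speed=.01); manip.sleep(.05)
    f=np.mean([(manip.observe()["force"][2],manip.sleep(.02))[0] for _ in range(3)]); print(round(z,4),round(f,2))
    if f>-1.2: break
P("low")
E
```

```text
fwd (31.89, array([-0.09,  0.21, -3.73]), array([-0.02 , -0.02 , -0.055]), array([0.5646, 0.1461, 0.1634]))
0.1617 -4.2
0.1614 -4.69
0.1611 -4.34
0.1608 -3.18
0.1605 -0.24
low (33.73, array([-0.18, -0.37,  0.54]), array([-0.055,  0.159, -0.006]), array([0.5646, 0.1461, 0.1607]))
```

```bash
python3 - <<'E'
from h import *
manip.ungrasp(); manip.sleep(.2); o=manip.observe(); print(o["clock"],o["force"].round(2),o["finger_gap"])
p=o["tool_pos"]; manip.move_l([p[0],p[1],p[2]+.02],speed=.05); manip.move_l([p[0],p[1],.27],speed=.15); manip.sleep(1.)
p2=np.array([.5646-.2*.06,.1461-.98*.06,.27]); manip.move_l(p2,speed=.1); manip.sleep(.5); print(manip.observe()["clock"])
import pickle; pickle.dump(manip.calibration("wrist"),open("K2.pkl","wb"))
w=manip.get_image("wrist");s=manip.get_image("scene")
cv2.imwrite("pics/w4.png",w[:,:,::-1])
cv2.imwrite("pics/s4.png",s[:,:,::-1])
E
```

```text
34.6583 [-0.17 -0.29  0.18] 1.0005200943163544
38.2083
```

View pics/w4.png

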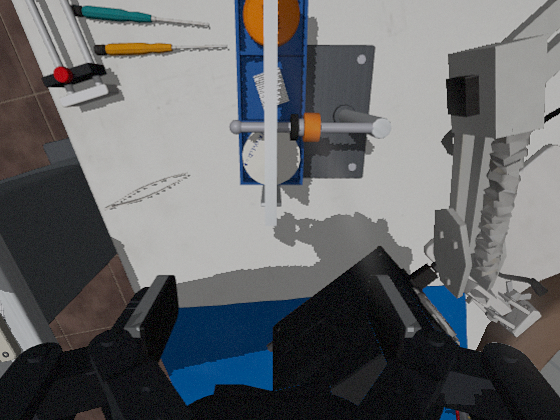

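```bash
python3 - <<'E'
from h import *
import pickle
k=pickle.load(open("K2.pkl","rb"))
tip=np.array([.53326,.15314]); a=-.2214; d=np.array([np.cos(a),np.sin(a)]); e=np.array([-d[1],d[0]])
print("tip ball",proj(k,[*(tip+.0055*d),.15]))
im=cv2.imread("pics/w4.png",0); print(im[216:234,270].tolist())
for t in (-.12,-.06,0,.06,.12):
  y,z=-.0635,.05
  Y=y*np.cos(t)-z*np.sin(t);Z=y*np.sin(t)+z*np.cos(t)
  print(t,proj(k,[*(tip+.032*d+Y*e),.146+Z]).round(1))
E
```

```text
tip ball [[235.50378617 126.46860811]]
[177, 178, 176, 177, 176, 176, 177, 177, 174, 179, 181, 182, 181, 182, 182, 181, 181, 182]
-0.12 [[269.8 222. ]]
-0.06 [[269.8 224.6]]
0 [[269.9 226.8]]
0.06 [[269.9 228.5]]
0.12 [[270.  229.7]]
```

```bash
python3 - <<'E'
from h import *
import pickle
k=pickle.load(open("K2.pkl","rb"))
tip=np.array([.53326,.15314]); a=-.2214; d=np.array([np.cos(a),np.sin(a)]); e=np.array([-d[1],d[0]])
# tray inner divider / near end rim at two corners
im=cv2.imread("pics/w4.png"); 
print("col 250 B-R",(im[176:194,250,0].astype(int)-im[176:194,250,2]).tolist())
print("row170 B-R",[(x,int(im[172,x,0])-int(im[172,x,2])) for x in list(range(234,246))+list(range(296,310))])
for t in (-.12,-.06,0,.06,.12):
  f=lambda x,y,z:proj(k,[*(tip+(.032+x)*d+(y*np.cos(t)-z*np.sin(t))*e),.146+y*np.sin(t)+z*np.cos(t)]).round(1)[0]
  print(t,f(-.0315,-.0635,-.06),f(.0315,-.0635,-.06),f(-.0315,-.0635,-.082),"plate",f(0,-.0635,.05))
q=manip.observe()["tool_pos"]; manip.move_l([q[0]+.018,q[1]+.08,.32],speed=.15); manip.sleep(.3)
k=manip.calibration("wrist"); w=manip.get_image("wrist"); cv2.imwrite("pics/w5.png",w[:,:,::-1]); pickle.dump(k,open("K3.pkl","wb"))
for t in (-.12,-.06,0,.06,.12):
  f=lambda x,y,z:proj(k,[*(tip+(.032+x)*d+(y*np.cos(t)-z*np.sin(t))*e),.146+y*np.sin(t)+z*np.cos(t)]).round(1)[0]
  print(t,"ends",f(0,-.0635,.05),f(0,.1195,.05),"tray far",f(-.0315,.1195,-.06),f(-.0315,-.0635,-.06))
print(proj(k,[*(tip+.0055*d),.15]),manip.observe()["clock"])
E
```

```text
col 250 B-R [20, 56, 49, 43, 47, 56, 89, 101, 47, 8, -3, -3, -3, -2, -2, -2, -3, -1]
row170 B-R [(234, 0), (235, -2), (236, -2), (237, -3), (238, -4), (239, 4), (240, 76), (241, 95), (242, 79), (243, 38), (244, 36), (245, 58), (296, 48), (297, 54), (298, 38), (299, 53), (300, 84), (301, 95), (302, 83), (303, 37), (304, 1), (305, 0), (306, -1), (307, 2), (308, 4), (309, 5)]
-0.12 [238.7 193.8] [302.4 193.9] [240.7 190.2] plate [269.8 222. ]
-0.06 [239.  189.5] [302.2 189.6] [241. 185.] plate [269.8 224.6]
0 [239.3 185.1] [302.  185.2] [241.2 179.6] plate [269.9 226.8]
0.06 [239.5 180.6] [301.8 180.7] [241.3 174.2] plate [269.9 228.5]
0.12 [239.7 175.9] [301.6 176.1] [241.5 168.8] plate [270.  229.7]
-0.12 ends [270.3 286.7] [270.3  66.7] tray far [242.1  86.9] [244.7 246.5]
-0.06 ends [270.3 287.8] [270.3  69.4] tray far [241.4  82.6] [244.9 242.6]
0 ends [270.3 288.5] [270.2  72.9] tray far [240.7  78.5] [245.1 238.6]
0.06 ends [270.3 288.8] [270.2  77.2] tray far [240.   74.7] [245.3 234.6]
0.12 ends [270.4 288.9] [270.1  82.3] tray far [239.2  71.2] [245.4 230.6]
[[243.56980839 206.46880275]] 39.45
```

View pics/w5.png

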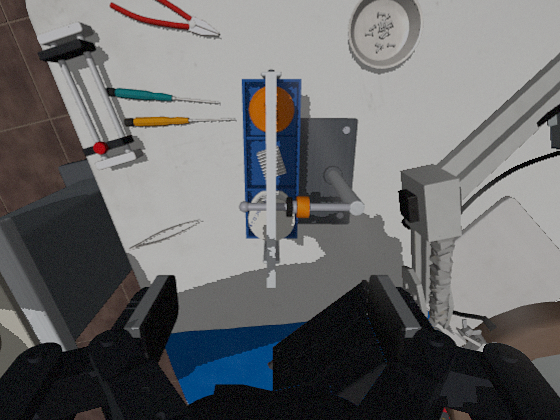

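```bash
python3 -c "
from cell import manip
print(manip.hand_in())"
```

```text
the job is handed in; nothing more can be done
None
```

I handed the job in with the carrier hanging on the peg by the hole 28 mm from its middle on the spool side, level to about 0.01 rad in the last wrist picture. I had pressed the sprung ring back with about 10 N, all three loads were in their bays, and the tweezers and cutters were untouched; the hand-in reported no verdict.

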